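Check the wobbly key peg and set it aside in the bowl

TASK

The blue key peg on the board by the door has worked loose in its wooden stand. Take it by the stem and, with it still seated, wiggle it along the row to feel the play: about a centimetre from the middle of its slot towards the board's yellow end, then about a centimetre past the middle the other way. Then draw it straight up out of its stand, lower it into the glass bowl and let go of it only once it is down near the bottom of the bowl, leaving it resting inside with the bowl upright.

Things in the scene. Friction and masses are not known exactly. Their poses are not given: they have to be found in the camera images.
- blue_peg: Loose blue key peg, 70 g: 18 mm square stem, round collar below (42 mm across, 6 thick), then a 12x12x18 mm tenon. Origin: grip point mid-stem, 40 mm above the collar's underside, 58 above the tenon's foot, 29 below the domed tip. z up the stem, x and y square to its faces, y along the row. Seated, the collar lies on the stand (origin 78 mm above the shelf), up to 3 mm off the slot's middle.
- blue_socket: The peg's fixed wooden stand, 70 (x) x 80 (y) x 30 mm, on an 8 mm board; one of three in any order, 95 mm apart; the red and white pegs, same shape, are glued fast. Origin: centre of underside. y points along the row to the board's yellow end. Slot centred in its top, 20 deep, 38 (y) x 15 (x): the seated peg slides 13 mm either way along y. Centred, the peg's origin is 70 mm above this one.
- bowl: Round greenish glass bowl, loose, 0.7 kg, 160 mm across the rim, 65 mm high, wall 5 mm, open at the top. Origin: centre of its underside, z up. Its inner floor is about 6 mm above the origin.

How it is judged:
By the outcome, as a careful person would: the job done as asked, in the order asked, and still so for the second after the job is handed in, with the robot touching nothing.
It also fails if it takes over 48 s, if anything falls off the work surface, if the arm or the gripper's body presses on something with over 40 N, if the wrist force passes 120 N, or if a joint passes its speed limit or range.

ROBOT

A 6-joint arm with a two-finger parallel gripper is mounted at the origin on the work surface. World frame = base frame: x ahead of the robot, y to its left, z up, the work surface at z = 0. Lengths are in mm, angles in rad, forces in N, time in s.
With the tool pointing down it reaches from about 400 to 925 mm from the base axis. Payload 12.5 kg.
Tool frame: the origin (TCP) lies at the very end of the fingers, on their centre line; the grasp point (between the pads) lies 19 mm behind it; z points along the fingers, y is the line along which they close (so a half turn about z gives the same grasp; the last joint's range is limited). The gripper opens to 95 mm and grips with 3 to 60 N. Pads are 20 mm wide; open, the fingers measure 119 mm over their backs; the gripper's body (75 mm by 180 mm) begins 59 mm behind the grasp point.
Start: joints at [1.155, 0.491, 1.559, -0, 1.092, -0.106], TCP at [190.526, 595.27, 214.661] pointing down, gripper open.
Joint ranges: [-3.1, 3.1], [-0.84, 2.19], [0.05, 2.79], [-1.13, 4.28], [0.06, 2.93], [-2.69, 2.69]. Speed limits (rad/s): [2.22, 2.22, 2.79, 3.14, 3.14, 3.14].

INTERFACE

Orientations are given as [roll, pitch, yaw] about the fixed x, y, z axes, in that order (R = Rz(yaw) Ry(pitch) Rx(roll)).
In Python, from cell import env, cams, readout gives the robot as it stands (env), with the cameras (cams) and the readings (readout).
- The arm moves only by the shell command python3 steer.py 'ROWS'. ROWS is one flat JSON list of numbers that holds 1 to 5 rows one after another, with no inner brackets; each row has 5 numbers: dx, dy, dz in mm, then a turn about the tool's z in rad, then the opening from 0.0 (shut) to 1.0 (fully open); each row is the pose to reach, as a shift and turn from the pose commanded when the command began, along the tool's axes at that moment; what a row does not reach only later rows make up. A row lasts 1/12 s, in which the tool goes at most 41.7 mm and 0.125 rad, less where a joint would pass 70% of its speed; a pose out of reach is approached as far as the arm can. The fingers move at their own pace and stop on an object; the grip force is fixed at half the most. Time passes only in rows, so rows that do not move let the fingers close. It prints the time, the measured TCP pose, the force, the opening and the grip force at its end. Input that does not fit is refused with a message, and nothing moves.
- readout.state(): the state, without advancing time (a new reading comes with each control period).
- cams.read_camera(name): name is "scene" or "side" or "wrist"; returns (picture, depth): 384x512x3 uint8, red, green, blue; 384x512 float32, mm along the optical axis (not along the pixel's ray), 0 where there is no reading.
- cams.camera_info(name): a dict with "vertical_fov" (degrees; the focal length in pixels is half the picture's height over the tangent of half this angle, whatever the lens; pixels are square), "cx", "cy" (the principal point, pixels), "origin" and "attitude" of the camera in the world. Camera axes: x right, y down, z forward; pixel columns grow to the right and rows downward; lengths in mm; the calibration is good to about 2 mm. A picture is of the moment at which its call begins: read the wrist's pose just before it. camera_info takes no time and is no camera call; for the wrist camera it gives the pose at the moment of the call.
- env.job_done(): hands the job in; it is judged then, once.
The state is a dict: "t": time; "joints": joint angles; "qvel": joint speeds; "tau": joint torques, N m; "eef_pos": TCP position; "tcp_rot": TCP orientation; "ft_force": force on the tool from outside, world axes, zero at the start; "moment": the same for the moment, N m; "opening": opening from 0.0 (shut) to 1.0 (fully open); "grip_force": force on a finger pad.
Only numpy, scipy, OpenCV 4.12 (cv2) and the standard library are available. Lean on these libraries where they do the work, as an engineer would, in place of code of your own. Each camera call takes 0.05 s, during which the arm holds its last target. There are 200 camera calls.

## Working session

There is one attempt and no reset: what is moved stays moved. The work goes in short steps, Python scripts to look and compute and a shell command to move; the robot and the scene stay as the last step left them, time stands still between calls to the robot, and variables do not carry over. Pictures are saved under pics/ and viewed, at most 10 in all, crops included, and the job is handed in when it is done.

```bash
ls; mkdir -p pics
python3 - <<'E'
from cell import env, cams, readout
import cv2,numpy as np
s=readout.state();print(s)
ims=[]
for n in("scene","side"):
    p,d=cams.read_camera(n);np.savez(f"pics/{n}0.npz",p=p,d=d);cv2.imwrite(f"pics/{n}0.png",p[:,:,::-1]);print(cams.camera_info(n))
E
```

```text
cell.py
pics
steer.py
{'t': 0.0, 'joints': array([ 1.15540653e+00,  4.91528179e-01,  1.55944484e+00, -4.41145286e-05,
        1.09169608e+00, -1.05596632e-01]), 'qvel': array([ 0.00055918,  0.00073976,  0.00082481, -0.00012793,  0.00284928,
        0.00051353]), 'tau': array([-3.83459803e-03, -6.12634349e+01, -2.58176923e+01,  6.91279862e-02,
        4.82607284e-02, -1.10038154e-04]), 'eef_pos': array([190.42672921, 595.02922231, 214.08283239]), 'tcp_rot': array([-3.14051808e+00, -7.45496299e-05,  2.83181981e+00]), 'ft_force': array([ 0.48624384, -0.71463744, -0.34325143]), 'moment': array([-0.01774793,  0.02032249, -0.03433247]), 'grip_force': 0.0, 'opening': 1.0005188331372568}
{'vertical_fov': 57.80577692911258, 'cx': 258.1645959655741, 'cy': 187.56434090335463, 'origin': array([905.38613861, 373.08135504, 467.54055328]), 'attitude': array([-2.22662861,  0.02127969,  2.39087512])}
{'vertical_fov': 43.04191308978542, 'cx': 259.87145396417816, 'cy': 198.05611293875137, 'origin': array([  48.42576719, -789.46151586,  586.17344136]), 'attitude': array([-2.08095602, -0.0043266 , -0.57595563])}
```

View pics/scene0.png

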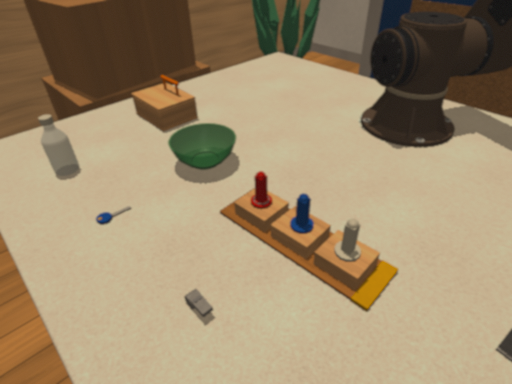

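View pics/side0.png

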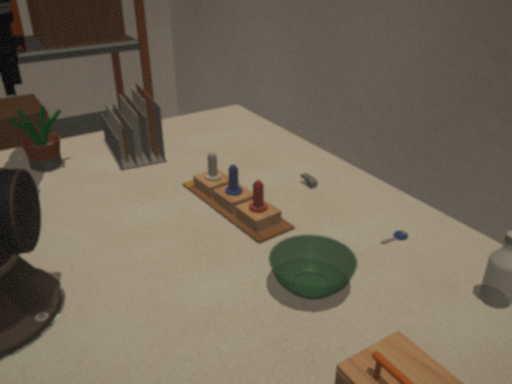

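Scene view: red (261,190), blue (303,212), white (350,240), with the yellow end at (375,285) beyond white and the bowl at (203,147). The side view agrees: blue (233,180), bowl (313,268).

```bash
cat > h.py <<'E'
import numpy as np,cv2
from cell import env, cams, readout
from scipy.spatial.transform import Rotation as Ro
def cam(n,ci=None):
    c=ci or cams.camera_info(n);f=192/np.tan(np.radians(c["vertical_fov"]/2))
    return f,c["cx"],c["cy"],np.array(c["origin"]),Ro.from_euler("xyz",c["attitude"]).as_matrix()
def pts(n,d,m,ci=None):
    f,cx,cy,o,R=cam(n,ci);v,u=np.nonzero(m&(d>0));z=d[v,u]
    return o+np.c_[(u-cx)/f*z,(v-cy)/f*z,z]@R.T
def plane(n,uv,h,ci=None):
    f,cx,cy,o,R=cam(n,ci);uv=np.atleast_2d(uv)
    r=np.c_[(uv[:,0]-cx)/f,(uv[:,1]-cy)/f,np.ones(len(uv))]@R.T
    return o+r*((h-o[2])/r[:,2])[:,None]
def proj(n,P,ci=None):
    f,cx,cy,o,R=cam(n,ci);q=(np.atleast_2d(P)-o)@R
    return q[:,:2]/q[:,2:]*f+[cx,cy]
def hsv(p): return cv2.cvtColor(p,cv2.COLOR_RGB2HSV).astype(int)
def box(u0,u1,v0,v1):
    m=np.zeros((384,512),bool);m[v0:v1,u0:u1]=1;return m
E
python3 - <<'E'
from h import *
B={"scene":dict(blue=(285,325,185,240),red=(245,280,165,212),white=(332,365,212,264),yel=(350,400,250,305),bowl=(160,245,115,175)),
"side":dict(blue=(220,247,160,198),red=(245,270,175,215),white=(200,225,148,183),bowl=(260,365,228,305))}
for n in B:
    z=np.load(f"pics/{n}0.npz");p,d=z["p"],z["d"];H=hsv(p);h,s,v=H[...,0],H[...,1],H[...,2]
    M=dict(blue=(h>100)&(h<130)&(s>120),red=((h<6)|(h>172))&(s>150),white=(s<75),yel=(h>16)&(h<27)&(s>200),bowl=(h>40)&(h<95)&(s>60))
    for k,b in B[n].items():
        m=M[k]&box(*b);P=pts(n,d,m)
        print(n,k,m.sum(),"z pct",np.percentile(P[:,2],[1,10,50,90,99]).round(0))
        if k in("blue","red","white"):
            S=P[(P[:,2]>60)&(P[:,2]<98)];print("  stem",len(S),np.median(S,0).round(1))
            v_,u_=np.nonzero(m);top=v_.min();ut=u_[v_<=top+1].mean();print("  tip@107",plane(n,(ut,top+1.5),106).round(1))
        elif k=="yel": print("  med",np.median(P,0).round(1))
        else:
            c=max(cv2.findContours(m.astype(np.uint8),0,1)[0],key=cv2.contourArea)[:,0]
            W=plane(n,c,65)[:,:2]
            # fit r=80 circle to upper-rim outline (rim = contour pts far from camera + sides)
            from scipy.optimize import least_squares
            x0=np.r_[W.mean(0)]
            r=least_squares(lambda x:np.hypot(*(W-x).T)-80,x0,loss="cauchy",f_scale=2)
            q=np.hypot(*(W-r.x).T)-80
            print("  bowl c",r.x.round(1),"inl",(abs(q)<3).sum(),len(q),"depth med",np.median(P,0).round(1), proj(n,[[*r.x,65]]).round(0))
E
```

```text
scene blue 462 z pct [ 43.  44.  60. 101. 107.]
  stem 165 [559.1  98.3  79.9]
  tip@107 [[554.   93.9 106. ]]
scene red 385 z pct [ 42.  44.  66. 101. 107.]
  stem 155 [564.9   2.9  79.9]
  tip@107 [[559.1  -3.2 106. ]]
scene white 1192 z pct [ -2.  -1.  44.  98. 107.]
  stem 240 [553.1 189.   80.7]
  tip@107 [[536.5 169.4 106. ]]
scene yel 950 z pct [ 6.  8.  9. 10. 11.]
  med [546.7 240.5   8.7]
scene bowl 2231 z pct [ 6. 16. 42. 62. 66.]
  bowl c [ 524.1 -239.6] inl 74 155 depth med [ 509.2 -276.3   42.4] [[202. 140.]]
side blue 4 z pct [41. 41. 41. 42. 42.]
  stem 0 [nan nan nan]
  tip@107 [[478.4  -7.8 106. ]]
side red 67 z pct [ 40.  41.  50. 103. 104.]
  stem 10 [552.8 -11.4  84.4]
  tip@107 [[550.6 -11.1 106. ]]
side white 683 z pct [ -5.  -4.  -2.  88. 104.]
  stem 140 [539.  179.1  79.5]
  tip@107 [[551.4 197.1 106. ]]
side bowl 4077 z pct [ 3.  9. 37. 61. 64.]
  bowl c [ 511.4 -252.1] inl 104 223 depth med [ 536.6 -221.    37.2] [[312. 261.]]
  return _methods._mean(a, axis=axis, dtype=dtype,
  ret = um.true_divide(
```

Run:
```python
from h import *
from scipy.optimize import least_squares
for n,b in(("scene",(160,245,115,175)),("side",(260,365,228,305))):
    z=np.load(f"pics/{n}0.npz");p,d=z["p"],z["d"];H=hsv(p);h,s=H[...,0],H[...,1]
    P=pts(n,d,(h>40)&(h<95)&(s>60)&box(*b));W=P[(P[:,2]>59)][:,:2]
    r=least_squares(lambda x:np.hypot(*(W-x[:2]).T)-x[2],[520,-245,78],loss="cauchy",f_scale=2)
    print(n,len(W),r.x.round(1),np.ptp(W,0))
    # stand tops
    if n=="scene":
        m=(h>5)&(h<20)&(s>90)&box(215,400,170,305);Q=pts(n,d,m);Q=Q[abs(Q[:,2]-38)<3]
        rect=cv2.minAreaRect(Q[:,:2].astype(np.float32));print("tops",len(Q),rect,cv2.boxPoints(rect).round(0).tolist())
s=readout.state();c=cams.camera_info("wrist");print(c)
T=Ro.from_euler("xyz",s["tcp_rot"]).as_matrix();print("cam in tool",T.T@(c["origin"]-s["eef_pos"]),"fwd in tool",T.T@Ro.from_euler("xyz",c["attitude"]).as_matrix())
print("to (552,95)",T.T@(np.array([552,95,214])-s["eef_pos"]))
```

```text
scene 381 [ 519.5 -244.8   75.9] [154.85995224 156.89647886]
tops 2747 ((550.9649658203125, 90.08418273925781), (72.34336853027344, 270.51763916015625), 3.6639111042022705) [[506.0, 223.0], [524.0, -47.0], [596.0, -43.0], [578.0, 227.0]]
side 585 [ 515.4 -246.5   76.1] [158.92487584 157.00504245]
{'vertical_fov': 61.512283067099396, 'cx': 255.96005402943166, 'cy': 190.06363776149152, 'origin': array([121.05158846, 618.09039712, 384.60114171]), 'attitude': array([2.88198460e+00, 1.84901640e-03, 1.26076101e+00])}
cam in tool [  73.11374617    0.61812724 -170.45141157] fwd in tool [[-2.17191724e-04 -9.66464671e-01 -2.56799519e-01]
 [ 9.99999580e-01  1.87996403e-05 -9.16515816e-04]
 [ 8.90607895e-04 -2.56799610e-01  9.66464261e-01]]
to (552,95) [-4.96816827e+02 -3.66013820e+02  4.43301238e-01]
```

Stand tops measure 72×270 mm (expected 70×270), centred at (551,90), row 3.7° off +y. The bowl is at about (517,-246). Next I'll move above the blue peg.

```bash
python3 steer.py '[-33,-24.7,0,0,1,-66,-49.4,0,0,1,-99,-74.1,0,0,1,-132,-98.8,0,0,1,-165,-123.5,0,0,1]'
python3 steer.py '[-33,-24.7,0,0,1,-66,-49.4,0,0,1,-99,-74.1,0,0,1,-132,-98.8,0,0,1,-165,-123.5,0,0,1]'
python3 steer.py '[-33,-24.7,0,-0.12,1,-66,-49.4,0,-0.24,1,-99,-74.1,0,-0.36,1,-132,-98.8,0,-0.374,1,-165,-123.5,0,-0.374,1]'
python3 steer.py '[0,0,0,0,1,0,0,0,0,1,0,0,0,0,1]'
python3 - <<'E'
from h import *
s=readout.state();c=cams.camera_info("wrist");p,d=cams.read_camera("wrist")
import pickle;pickle.dump((s,c,p,d),open("pics/w1.pkl","wb"));cv2.imwrite("pics/w1.png",p[:,:,::-1]);print(s["eef_pos"],s["tcp_rot"],s["ft_force"])
E
```

```text
t: 0.52
eef_pos: [310.5, 425.6, 214.5]
tcp_rot: [-3.141, -0.0, 2.832]
ft_force: [1.2, -0.0, 0.3]
opening: 1.0
grip_force: 0.0
t: 0.93
eef_pos: [430.2, 257.6, 214.6]
tcp_rot: [3.142, -0.0, 2.832]
ft_force: [0.3, 0.4, 1.4]
opening: 1.001
grip_force: 0.0
t: 1.35
eef_pos: [544.3, 97.3, 214.5]
tcp_rot: [3.141, -0.0, -3.074]
ft_force: [0.5, 1.0, 0.6]
opening: 0.997
grip_force: 0.0
t: 1.6
eef_pos: [543.1, 99.2, 214.2]
tcp_rot: [3.141, -0.001, -3.078]
ft_force: [0.4, -0.2, 0.6]
opening: 1.001
grip_force: 0.0
[543.08067669  99.22671478 214.22600686] [ 3.14133611e+00 -1.11855941e-03 -3.07812468e+00] [ 0.40029624 -0.1634707   0.62310923]
```

View pics/w1.png

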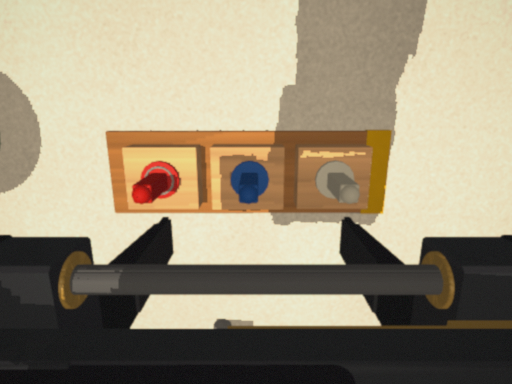

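The wrist view shows red (160,180), blue (250,180) and white (335,180), with the yellow end on the right at (378,170). The fingers sit at columns 150 and 360. Next I'll measure the peg and the stand.

```bash
cat > meas.py <<'E'
from h import *
import pickle,sys
from scipy.optimize import least_squares
def meas(c,p,d):
    n="wrist";H=hsv(p);h,s,v=H[...,0],H[...,1],H[...,2]
    m=(h>100)&(h<130)&(s>120)&box(205,300,140,230)
    P=pts(n,d,m,c);C=P[abs(P[:,2]-44)<2.5];S=P[(P[:,2]>52)&(P[:,2]<112)]
    ct=max(cv2.findContours(m.astype(np.uint8),0,1)[0],key=cv2.contourArea)[:,0]
    W=plane(n,ct,44,c)[:,:2]
    r=least_squares(lambda x:np.hypot(*(W-x[:2]).T)-x[2],[*C[:,:2].mean(0),20],loss="cauchy",f_scale=1)
    print("collar z",np.median(C[:,2]),"circle",r.x.round(1)," stem med",np.median(S,0).round(1),"tip z",P[:,2].max().round(1), "stem x/y ranges",np.percentile(S[:,:2],[3,97],axis=0).round(1).tolist())
    m=(h>5)&(h<22)&(s>60)&box(100,395,125,220);Q=pts(n,d,m,c);T=Q[abs(Q[:,2]-38)<3];B=Q[abs(Q[:,2]-8)<3]
    a=cv2.minAreaRect(T[:,:2].astype(np.float32));print("tops",np.median(T[:,2]),a)
    a=cv2.minAreaRect(B[:,:2].astype(np.float32));print("board",np.median(B[:,2]),a)
    th=np.radians(3.66);e=np.array([-np.sin(th),np.cos(th)]);x=np.array([np.cos(th),np.sin(th)])
    sgn=T[:,:2]@e;hst,ed=np.histogram(sgn,np.arange(sgn.min()-1,sgn.max()+2,2));print("along-row occupied:",[ (ed[i].round(0),int(k)) for i,k in enumerate(hst) if k<25])
    print("collar along row",r.x[:2]@e,"across",r.x[:2]@x)
if __name__=="__main__":
    s,c,p,d=pickle.load(open(sys.argv[1],"rb"));meas(c,p,d)
E
python3 meas.py pics/w1.pkl
```

```text
collar z 44.52630336694324 circle [549.2  93.   19.3]  stem med [543.1  92.7 101.3] tip z 108.9 stem x/y ranges [[540.5, 84.2], [554.6, 100.8]]
tops 38.47522910708079 ((550.0216064453125, 90.06028747558594), (70.50103759765625, 270.3526306152344), 3.6698708534240723)
board 8.56824355017676 ((550.0934448242188, 90.71166229248047), (101.30106353759766, 330.94647216796875), 3.70926833152771)
along-row occupied: [(np.float64(1.0), 0), (np.float64(3.0), 0), (np.float64(5.0), 0), (np.float64(7.0), 0), (np.float64(9.0), 0), (np.float64(11.0), 0), (np.float64(13.0), 0), (np.float64(95.0), 8), (np.float64(97.0), 0), (np.float64(99.0), 0), (np.float64(101.0), 0), (np.float64(103.0), 0), (np.float64(105.0), 0), (np.float64(107.0), 0)]
collar along row 57.79967053527567 across 554.0420295892426
```

Peg is about 3 mm off-centre towards yellow; slot centre is about (550,90). Next: align and descend.

```bash
python3 steer.py '[-6.2,-6.5,0,0,1,-6.2,-6.5,30,0,1,-6.2,-6.5,60,0,1,-6.2,-6.5,80,0,1,-6.2,-6.5,80,0,1]'
python3 steer.py '[0,0,30,0,1,0,0,55,0,1,0,0,75,0,1,0,0,75,0,1,0,0,75,0,1]'
python3 - <<'E'
from h import *
from meas import meas
import pickle
s=readout.state();c=cams.camera_info("wrist");p,d=cams.read_camera("wrist")
pickle.dump((s,c,p,d),open("pics/w2.pkl","wb"));cv2.imwrite("pics/w2.png",p[:,:,::-1]);print(s["eef_pos"],s["tcp_rot"],s["ft_force"])
E
```

```text
t: 2.07
eef_pos: [548.5, 93.7, 131.4]
tcp_rot: [3.141, -0.006, -3.076]
ft_force: [-0.9, 0.3, -0.9]
opening: 0.999
grip_force: 0.0
t: 2.48
eef_pos: [550.5, 93.5, 60.3]
tcp_rot: [3.142, -0.0, -3.076]
ft_force: [-0.4, -0.3, 1.1]
opening: 1.0
grip_force: 0.0
[550.4721012   93.48612357  60.3326846 ] [ 3.14151368e+00 -3.49114341e-04 -3.07649482e+00] [-0.43099408 -0.34029958  1.07564762]
```

View pics/w2.png

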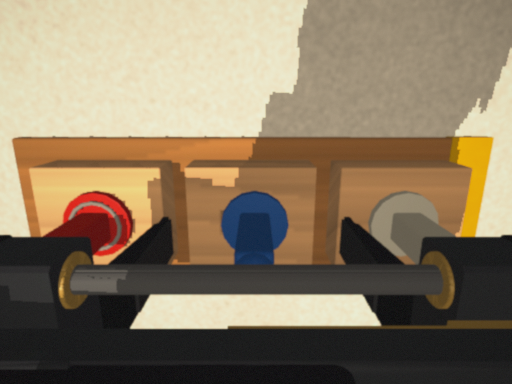

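The fingers straddle the blue stem symmetrically (about columns 150 and 360, collar at 255,222), clear of red and white. Next: close.

```bash
python3 steer.py '[0,0,0,0,0,0,0,0,0,0,0,0,0,0,0,0,0,0,0,0,0,0,0,0,0]'
python3 steer.py '[0,0,0,0,0,0,0,0,0,0,0,0,0,0,0,0,0,0,0,0,0,0,0,0,0]'
cat > off.py <<'E'
from h import *
import sys,pickle
from scipy.optimize import least_squares
# collar offset from middle stand along the row, + towards yellow, all in one wrist picture
s=readout.state();c=cams.camera_info("wrist");p,d=cams.read_camera("wrist")
pickle.dump((s,c,p,d),open(f"pics/{sys.argv[1]}.pkl","wb"));cv2.imwrite(f"pics/{sys.argv[1]}.png",p[:,:,::-1])
n="wrist";H=hsv(p);h,sa=H[...,0],H[...,1];th=np.radians(3.66);e=np.array([-np.sin(th),np.cos(th)]);x=np.array([np.cos(th),np.sin(th)])
m=(h>100)&(h<130)&(sa>120)&box(170,340,150,290);P=pts(n,d,m,c);C=P[abs(P[:,2]-44.5)<2.5][:,:2]
w=C@e;b=C@x;k=b>np.percentile(b,0)
r=least_squares(lambda q:np.maximum(np.hypot(*(C-q).T)-21,0)+0,[*C.mean(0)])
# side extremes of collar
left,right=np.percentile(w,[0.5,99.5])
m=(h>5)&(h<22)&(sa>60)&box(0,512,150,275);Q=pts(n,d,m,c);T=Q[abs(Q[:,2]-38)<3][:,:2];t=np.sort(T@e)
g=np.diff(t);i=np.nonzero(g>6)[0];gaps=[(t[j],t[j+1]) for j in i];mid=54.8
ed=[q for q in gaps]
print("pos",s["eef_pos"].round(1),"rot",s["tcp_rot"].round(4),"f",s["ft_force"].round(1),"grip",s["grip_force"],s["opening"])
print("collar z",np.median(P[abs(P[:,2]-44.5)<4][:,2]).round(1),"row extent",left.round(1),right.round(1),"mid",((left+right)/2).round(1),"gaps",np.round(ed,1).tolist(),"tcp along",(s["eef_pos"][:2]@e).round(1))
E
python3 off.py w3
```

```text
t: 2.95
eef_pos: [550.4, 93.0, 60.1]
tcp_rot: [3.142, 0.001, -3.077]
ft_force: [-0.2, -0.7, -0.6]
opening: 0.705
grip_force: 0.0
t: 3.37
eef_pos: [550.2, 93.0, 59.6]
tcp_rot: [3.142, -0.0, -3.077]
ft_force: [-0.0, -1.1, -0.1]
opening: 0.354
grip_force: 0.0
pos [550.2  93.   59.6] rot [ 3.1415 -0.     -3.0774] f [-0.  -1.1 -0.1] grip 0.0 0.3539762599862353
collar z 44.4 row extent 39.5 76.4 mid 58.0 gaps [[0.6, 15.1], [95.2, 109.6]] tcp along 57.7
```

```bash
python3 steer.py '[0,0,0,0,0,0,0,0,0,0,0,0,0,0,0,0,0,0,0,0,0,0,0,0,0]'; python3 steer.py '[0,0,0,0,0,0,0,0,0,0]'
python3 off.py w4
```

```text
t: 3.83
eef_pos: [550.2, 93.0, 59.6]
tcp_rot: [3.141, -0.0, -3.077]
ft_force: [-0.2, -0.1, -0.4]
opening: 0.187
grip_force: 30.0
t: 4.0
eef_pos: [550.2, 93.0, 59.6]
tcp_rot: [3.142, -0.0, -3.077]
ft_force: [0.5, 0.6, -1.2]
opening: 0.19
grip_force: 30.0
pos [550.2  93.   59.6] rot [ 3.1415 -0.     -3.0774] f [ 0.5  0.6 -1.2] grip 29.99994993209839 0.1904491743390143
collar z 44.4 row extent 38.9 78.1 mid 58.5 gaps [[0.6, 14.8], [95.2, 109.5]] tcp along 57.7
```

```bash
python3 steer.py '[0,2.5,0,0,0,0,5,0,0,0,0,7,0,0,0,0,7,0,0,0,0,7,0,0,0]'
python3 steer.py '[0,0,0,0,0,0,0,0,0,0]'; python3 off.py w5
```

```text
t: 4.47
eef_pos: [549.7, 100.3, 59.6]
tcp_rot: [3.142, 0.0, -3.077]
ft_force: [-0.3, -1.0, -0.7]
opening: 0.183
grip_force: 30.0
t: 4.63
eef_pos: [549.8, 100.0, 59.6]
tcp_rot: [3.142, 0.0, -3.077]
ft_force: [-0.2, -0.4, -1.2]
opening: 0.187
grip_force: 30.0
pos [549.8 100.   59.6] rot [ 3.1415e+00  1.0000e-04 -3.0774e+00] f [-0.2 -0.4 -1.2] grip 30.00002145767212 0.18672625458340592
collar z 44.4 row extent 45.9 85.0 mid 65.5 gaps [[0.6, 15.0], [95.1, 109.8]] tcp along 64.7
```

```bash
python3 steer.py '[0,-4,0,0,0,0,-8,0,0,0,0,-12,0,0,0,0,-16,0,0,0,0,-20,0,0,0]'
python3 steer.py '[0,0,0,0,0,0,0,0,0,0,0,0,0,0,0]'; python3 off.py w6
```

```text
t: 5.1
eef_pos: [551.1, 79.5, 59.6]
tcp_rot: [3.142, 0.0, -3.078]
ft_force: [-0.4, -0.1, -0.4]
opening: 0.188
grip_force: 30.0
t: 5.35
eef_pos: [551.1, 80.0, 59.6]
tcp_rot: [3.142, 0.0, -3.078]
ft_force: [0.8, 0.6, 0.1]
opening: 0.188
grip_force: 30.0
pos [551.1  80.   59.6] rot [ 3.1415e+00  1.0000e-04 -3.0776e+00] f [0.8 0.6 0.1] grip 29.999798834323883 0.18844948715461643
collar z 44.4 row extent 26.0 65.1 mid 45.6 gaps [[0.4, 15.0], [95.2, 109.4]] tcp along 44.7
```

Offset about −9.8 mm, no contact force. Next: draw straight up.

```bash
python3 steer.py '[0,0,-5,0,0,0,0,-12,0,0,0,0,-22,0,0,0,0,-40,0,0,0,0,-65,0,0]'
python3 steer.py '[0,0,-25,0,0,0,0,-50,0,0,0,0,-70,0,0,0,0,-75,0,0,0,0,-75,0,0]'
python3 - <<'E'
from h import *
s=readout.state();T=Ro.from_euler("xyz",s["tcp_rot"]).as_matrix()
print(s["eef_pos"],s["joints"].round(3),s["grip_force"],s["opening"],T.T@(np.array([517.5,-245.5,s["eef_pos"][2]])-s["eef_pos"]))
for n in("scene","side"):
    p,d=cams.read_camera(n);np.savez(f"pics/{n}1.npz",p=p,d=d);cv2.imwrite(f"pics/{n}1.png",p[:,:,::-1])
E
```

```text
t: 5.82
eef_pos: [550.4, 80.1, 125.1]
tcp_rot: [3.141, -0.002, -3.077]
ft_force: [0.7, -1.0, -0.4]
opening: 0.184
grip_force: 30.0
t: 6.23
eef_pos: [551.4, 80.2, 201.5]
tcp_rot: [-3.142, 0.003, -3.077]
ft_force: [0.3, -0.3, -0.5]
opening: 0.191
grip_force: 30.0
[551.44232592  80.16349833 201.49758598] [ 0.026  0.408  1.745  0.     0.985 -1.609] 29.999992847442627 0.19106368348086866 [ 5.48119938e+01 -3.22807076e+02 -1.80403658e-01]
```

View pics/scene1.png

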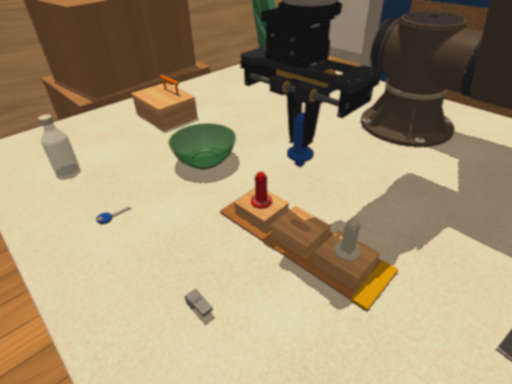

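Peg held vertically at (300,140), clear of the stand and the red tip. Next: move over the bowl.

```bash
python3 steer.py '[4,-24,0,0,0,10,-56,0,0,0,16,-92,0,0,0,22,-128,0,0,0,28,-164,0,0,0]'
python3 steer.py '[6,-36,0,0,0,12,-72,0,0,0,18,-108,0,0,0,23,-138,0,0,0,27,-159,0,0,0]'
python3 steer.py '[0,0,0,0,0,0,0,0,0,0,0,0,0,0,0]'
python3 - <<'E'
from h import *
from scipy.optimize import least_squares
s=readout.state();c=cams.camera_info("wrist");p,d=cams.read_camera("wrist");cv2.imwrite("pics/w7.png",p[:,:,::-1])
H=hsv(p);P=pts("wrist",d,(H[...,0]>40)&(H[...,0]<95)&(H[...,1]>60),c);W=P[(P[:,2]>59)&(P[:,2]<70)][:,:2]
r=least_squares(lambda x:np.hypot(*(W-x[:2]).T)-x[2],[517,-245,76],loss="cauchy",f_scale=2)
print(len(W),r.x,np.ptp(W,0),"floor z",np.percentile(P[:,2],[1,5,10]))
T=Ro.from_euler("xyz",s["tcp_rot"]).as_matrix();print(s["eef_pos"],s["joints"].round(2),T.T@(np.r_[r.x[:2],50]-s["eef_pos"]))
E
```

```text
t: 6.75
eef_pos: [532.7, -86.7, 198.1]
tcp_rot: [3.141, -0.002, -3.077]
ft_force: [0.1, 0.1, -1.2]
opening: 0.188
grip_force: 30.0
t: 7.17
eef_pos: [515.9, -248.3, 197.9]
tcp_rot: [3.14, -0.002, -3.079]
ft_force: [0.3, 1.0, -0.8]
opening: 0.187
grip_force: 30.0
t: 7.42
eef_pos: [516.5, -245.1, 198.5]
tcp_rot: [3.14, -0.002, -3.078]
ft_force: [-0.2, -0.2, -1.1]
opening: 0.186
grip_force: 30.0
2874 [ 516.42467718 -246.76870298   75.14345974] [139.2554637  157.83891084] floor z [5.26314792 6.19767167 6.85728449]
[ 516.51766758 -245.09948215  198.49465937] [-0.56  0.43  1.71  0.    1.   -2.19] [-3.72094852e-02 -1.87601947e+00  1.48492215e+02]
```

View pics/w7.png

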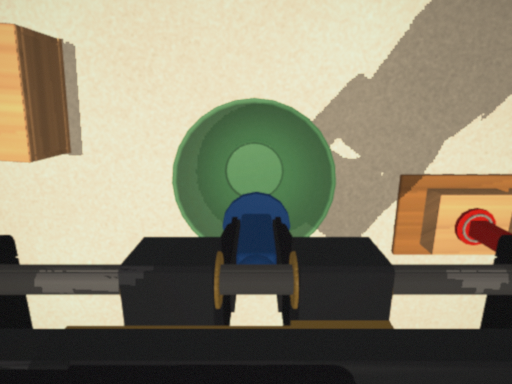

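Wrist view: bowl centred at (255,172), peg over it, the wooden box at left well outside the gripper's width. Next: lower.

```bash
python3 steer.py '[0,-1.5,25,0,0,0,-1.5,50,0,0,0,-1.5,75,0,0,0,-1.5,95,0,0,0,-1.5,105,0,0]'
python3 steer.py '[0,0,12,0,0,0,0,23,0,0,0,0,32,0,0,0,0,39,0,0,0,0,43,0,0]'
python3 steer.py '[0,0,0,0,0,0,0,0,0,0,0,0,0,0,0]'
```

```text
t: 7.88
eef_pos: [516.4, -245.5, 92.2]
tcp_rot: [3.14, -0.003, -3.076]
ft_force: [-0.6, 0.1, -1.8]
opening: 0.188
grip_force: 30.0
t: 8.3
eef_pos: [517.0, -247.0, 51.0]
tcp_rot: [3.141, -0.0, -3.077]
ft_force: [-0.2, -0.6, -0.2]
opening: 0.188
grip_force: 30.0
t: 8.55
eef_pos: [517.2, -247.5, 52.1]
tcp_rot: [-3.141, 0.001, -3.077]
ft_force: [0.5, 0.3, -1.0]
opening: 0.189
grip_force: 30.0
```

```bash
python3 steer.py '[0,0,1.5,0,0,0,0,3,0,0,0,0,4.5,0,0,0,0,4.5,0,0,0,0,4.5,0,0]'
python3 - <<'E'
from h import *
for n in("scene","side"):
    p,d=cams.read_camera(n)
    q=proj(n,[[517,-247,40]])[0].astype(int);a=p[max(q[1]-75,0):q[1]+75,max(q[0]-100,0):q[0]+100];cv2.imwrite(f"pics/{n}2.png",cv2.resize(a[:,:,::-1],None,fx=2,fy=2))
cv2.imwrite("pics/both2.png",np.hstack([cv2.resize(cv2.imread(f"pics/{n}2.png"),(400,300)) for n in("scene","side")]))
E
```

```text
t: 8.97
eef_pos: [516.9, -247.3, 47.1]
tcp_rot: [3.141, -0.0, -3.077]
ft_force: [0.4, -1.2, 0.5]
opening: 0.188
grip_force: 30.0
```

View pics/both2.png

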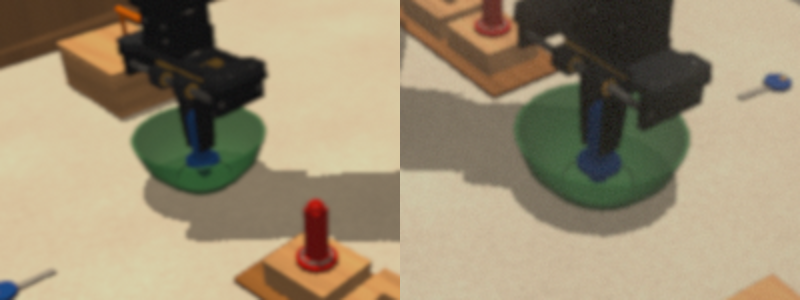

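Both views show the peg in the middle of the bowl, tenon just above the floor. Release, opening only partway so the fingers stay clear of the wall, then rise.

```bash
python3 steer.py '[0,0,0,0,0.24,0,0,0,0,0.3,0,0,0,0,0.35,0,0,0,0,0.4,0,0,0,0,0.4]'
python3 steer.py '[0,0,0,0,0.4,0,0,0,0,0.4,0,0,0,0,0.4,0,0,0,0,0.4,0,0,0,0,0.4]'
python3 - <<'E'
from h import *
s=readout.state();c=cams.camera_info("wrist");p,d=cams.read_camera("wrist");q,_=cams.read_camera("side")
cv2.imwrite("pics/w8.png",np.hstack([cv2.resize(p[:,:,::-1],(400,300)),cv2.resize(q[190:340,212:412,::-1],(400,300))]))
E
```

```text
t: 9.48
eef_pos: [517.0, -247.3, 47.1]
tcp_rot: [3.142, 0.0, -3.077]
ft_force: [0.5, -0.4, -0.7]
opening: 0.39
grip_force: 0.0
t: 9.9
eef_pos: [517.0, -247.3, 47.1]
tcp_rot: [3.141, 0.0, -3.077]
ft_force: [-0.6, 0.4, -0.1]
opening: 0.397
grip_force: 0.0
```

View pics/w8.png

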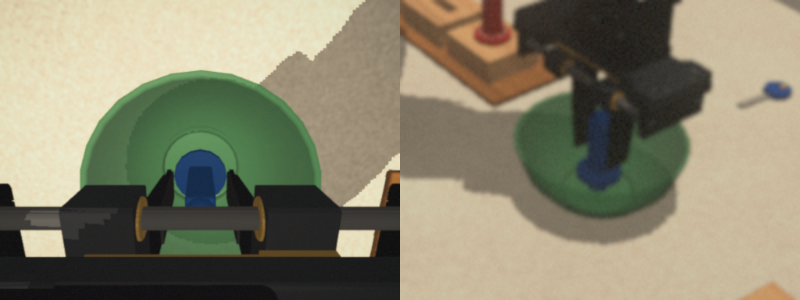

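The peg stands upright on the bowl floor (collar at 200,175 in the left picture) with both fingers clear of it. Next: rise straight up.

```bash
python3 steer.py '[0,0,-6,0,0.4,0,0,-18,0,0.4,0,0,-36,0,0.4,0,0,-60,0,0.4,0,0,-90,0,0.4]'
python3 steer.py '[0,0,-30,0,0.4,0,0,-60,0,0.4,0,0,-80,0,0.4,0,0,-85,0,0.4,0,0,-85,0,0.4]'
python3 steer.py '[0,0,0,0,0.4,0,0,0,0,0.4,0,0,0,0,0.4,0,0,0,0,0.4,0,0,0,0,0.4]'
python3 - <<'E'
from h import *
p,d=cams.read_camera("scene");q,_=cams.read_camera("side")
cv2.imwrite("pics/f.png",np.hstack([cv2.resize(p[60:285,100:400,::-1],(400,300)),cv2.resize(q[190:340,212:412,::-1],(400,300))]))
E
```

```text
t: 10.42
eef_pos: [516.3, -247.0, 137.4]
tcp_rot: [3.14, -0.002, -3.077]
ft_force: [0.5, -0.5, -0.1]
opening: 0.399
grip_force: 0.0
t: 10.83
eef_pos: [517.3, -247.4, 223.7]
tcp_rot: [-3.14, 0.002, -3.077]
ft_force: [-0.5, 0.5, -0.2]
opening: 0.401
grip_force: 0.0
t: 11.25
eef_pos: [516.8, -247.2, 221.3]
tcp_rot: [3.141, -0.001, -3.077]
ft_force: [0.1, 0.3, 0.3]
opening: 0.403
grip_force: 0.0
```

View pics/f.png

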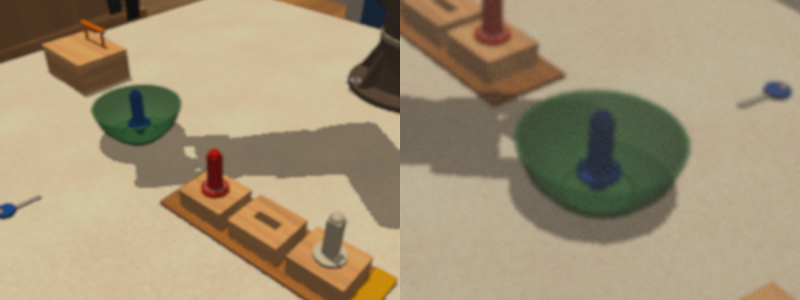

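The peg stands in the upright bowl (left picture 138,110), the blue stand is empty, and the arm is clear.

```bash
python3 -c "
from cell import env, cams, readout
print(env.job_done())"
```

```text
the job is handed in; nothing more can be done
None
```

The job is handed in at about 11 s: the peg was wiggled about 10 mm each way from the slot's middle (yellow end first), drawn straight up and released just above the bowl floor, where it now stands in the upright bowl with the arm clear.

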